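# Screw the filler cap onto a slanted gearbox neck

### The job

The oil filler of the green gearbox has been left open. Set its black knobbed cap squarely on the slanted neck, find the start of the thread by turning it backward (counter-clockwise) until you feel it drop in, then screw it forward until its skirt is fully home on the neck's flange, and let go. Leave the blue dish, tape roll, tin and tub where they are.

Things in the scene. Friction and masses are not known exactly. Their poses are not given: they have to be found in the camera images.
- cap_center (a point): Black screw cap, loose, standing knob up on the bench, about 80 g. Point on its axis half-way up, 27.5 mm above the skirt's lower edge; z runs up the axis. Total height 55 mm: a hollow skirt 70 mm in outer diameter and 29 mm high, bore 61 mm, open below; on top of it an eight-sided grip knob, 40 mm across flats, 26 mm high.
- cap: The same cap, origin at the centre of the skirt's lower edge. Inside are two opposite lugs, towards the cap's +x and -x, 4.5 mm wide, 7 to 11 mm above the edge, reaching in to 25 mm from the axis. A yellow line on the knob's top points to +x, the middle of a flat; the knob's flats face every 45 degrees from there.
- seat (a point): Centre of the seat: top face of the 80 mm aluminium flange round the filler neck, fixed to the gearbox. z is the neck's axis, leaning 0.55 rad from vertical towards the gearbox's front (robot side); x, y tell nothing of the thread. Centre of the cap above the seat along z: 41 mm riding on the thread's top (45 on an end tooth), 33 dropped into the thread start, 27.5 fully home.
- neck_top (a point): Centre of the neck's rim, 21.5 mm above the seat. Neck 58 mm in diameter, two-start right-hand thread (tightens clockwise seen from the knob); its starting angle varies and is not given. Two opposite 22 degree gaps are the starts: half a turn backward at most, with a light push down, finds one and the cap drops 8 mm. Farther backward is then blocked.
- neck_root (a point): Neck axis 50 mm below the seat, a reference for its direction. Turned forward while riding on top, the lugs run into 4 mm end teeth and do not enter. From the start gap 2.2 to 2.5 rad clockwise, with a light push down, brings the cap home, where it wedges tight. The cap has up to 1.5 mm of side play. Let go, it stays on the neck at any of these heights.
- gearbox: Green gearbox with grey ribbed motor, fixed; origin on the bench under it; +x is its back. Housing x -65 to 105, y -75 to 75 mm, 103 mm high; foot x -80 to 120, y -90 to 90, 12 high; motor, 90 mm diameter, reaches to y -217, 105 high; shaft stub to y 110 at 50 high. The seat is at x -45, y 0, 125 mm up.
- dish: Bystander: blue plastic dish with drill bits, 112 mm diameter, 24 mm high; origin under its centre.
- tape: Bystander: brownish tape roll lying flat, 92 mm diameter, 50 mm high; origin under its centre.
- tin: Bystander: round metal tin with a blue disc on its lid, 74 mm diameter, 30 mm high; origin under its centre.
- tub: Bystander: white tub of wood offcuts, 120 x 190 x 60 mm; origin under its centre.
Things that resemble listed ones, but are neither listed nor needed, are in the scene too. Of the things like the cap, leave any that is pink or red; of the rest the smaller one is meant.

How it is judged:
On the way:
1. the cap has dropped into the start of the thread: its centre 30 to 35 mm above the seat along the neck, within 4 mm of its axis (z of cap_center in the frame of seat between 0.03 and 0.035 m and x of cap_center in the frame of seat between -0.004 and 0.004 m and y of cap_center in the frame of seat between -0.004 and 0.004 m), for 0.1 s.
At the end, for the whole second after the job is handed in: The cap is screwed home: its centre 25 to 28.8 mm above the seat along the neck (27.5 mm is home), within 4 mm of the axis in each direction, its axis within 0.07 rad of the neck's, at rest (z of cap_center in the frame of seat between 0.025 and 0.0288 m and x of cap_center in the frame of seat between -0.004 and 0.004 m and y of cap_center in the frame of seat between -0.004 and 0.004 m and angle between the z axis of cap_center and the z axis of seat, either way round below 0.07 rad and linear speed of cap below 0.01 m/s); the robot touches nothing.
It fails at once if the dish was pushed more than 25 mm (distance of dish from where it was at the start of the episode above 0.025 m).
It fails at once if the tape was pushed more than 25 mm (distance of tape from where it was at the start of the episode above 0.025 m).
It fails at once if the tin was pushed more than 25 mm (distance of tin from where it was at the start of the episode above 0.025 m).
It fails at once if the tub was pushed more than 25 mm (distance of tub from where it was at the start of the episode above 0.025 m).
It also fails if it takes over 67 s, if anything falls off the work surface, if the arm or the gripper's body presses on something with over 40 N, if the wrist force passes 120 N, or if a joint passes its speed limit or range.

### The arm

A 7-joint arm with a two-finger parallel gripper is mounted at the origin on the work surface. World frame = base frame: x ahead of the robot, y to its left, z up, the work surface at z = 0. Lengths are in m, angles in rad, forces in N, time in s.
With the tool pointing down it reaches from about 0.425 to 0.95 m from the base axis. Payload 4.7 kg.
Tool frame: the origin (TCP) lies between the finger pads; the fingertips stand 14 mm ahead of it and the grasp point (between the pads) lies 5 mm behind it (ctrl.tip_extent is the distance from the TCP to the fingertips, in m); x points along the fingers, y is the direction in which the jaws open and shut, and the axes are right-handed (so a half turn about x gives the same grasp; the last joint's range is limited). The gripper opens to 87 mm and grips with 3 to 60 N. Pads are 19 mm wide; open, the fingers measure 117 mm over their backs; the gripper's body (75 mm by 190 mm) begins 51 mm behind the grasp point.
Start: joints at [-1.222, 0.469, -0.049, 1.532, 0.024, 1.141, -0.082], TCP at [0.249, 0.627, 0.237] pointing down, gripper open.
Joint ranges: [-2.59, 2.59], [-0.33, 1.99], [-1.39, 1.29], [0.1, 2.45], [-1.04, 4.18], [0.21, 1.99], [-2.66, 2.66]. Speed limits (rad/s): [2.57, 2.57, 3.14, 3.14, 3.14, 3.14, 3.14].

### API

Orientations are given as a unit quaternion [x, y, z, w].
In Python, from station import readout, viewer, ticket, ctrl gives the robot as it stands.
- The arm moves only by the shell command python3 -m inch 'ROWS' [OPENING]. ROWS is JSON, a list of rows, each a list of 6 numbers: the shift along the tool's x, y, z in units of 30 mm (1.0 is 30 mm), then the turn, a rotation vector about the tool's x, y, z in units of 6 degrees (1.0 is 6 degrees). A call has 1 to 8 rows; each row shifts and turns the pose as measured when the row begins, along the tool's axes as they then stand; what a row does not reach is not made up. A row lasts 1/12 s, in which the tool goes at most 41.7 mm and 7.16 degrees, less where a joint would pass 70% of its speed; a pose out of reach is approached as far as the arm can. A call is refused whole if a number of a shift passes 1 or a number of a turn 1, either way. A call with a gripper value outside its range is refused whole. OPENING is the opening, from -1 (shut) to 1 (fully open), so that 0 is half open, set as the call begins (- or left out, the last holds). The fingers move at their own pace and stop on an object; the grip force is fixed at half the most. Time passes only in rows, so rows that do not move let the fingers close. It gives the time, the measured TCP pose, the force and the opening at its end, in the units of the state.
- readout.state(): the state, without advancing time (a new reading comes with each control period).
- viewer.grab_frame(name): name is "scene" or "top" or "wrist"; returns the picture (400x640x3 uint8, red, green, blue); there is no depth.
- viewer.camera_model(name): a dict with "fx", "fy", "cx", "cy" (pixels), "xyz" and "rotation" of the camera in the world. Camera axes: x right, y down, z forward; pixel columns grow to the right and rows downward; lengths in m; the calibration is good to about 2 mm. A picture is of the moment at which its call begins: read the wrist's pose just before it. camera_model takes no time and is no camera call; for the wrist camera it gives the pose at the moment of the call.
- ticket.job_done(): hands the job in, once; it reports no verdict.
Trained networks look in the newest picture that a camera, given by its name, has taken for a name from the list of things; names that differ only in an ending like _2 or _b are one class to them, and where a whole thing is asked for, a point or a joint stands for the part that bears it (a point fixed in the world has none). Each returns a list of dicts, best first, with "p" (0 to 1); they miss things now and then, are a little off and sometimes report something else, mostly with a low value. They report only what shows in the picture. A call takes as long as a camera call. They do not tell look-alikes from the thing itself.
- viewer.cut_out(camera, name): "mask" (400x640 bool, what is visible of it) and "rect" ([left, top, right, bottom] in pixels, round what is visible of it).
The state is a dict: "time_s": time; "joint_positions": joint angles; "qd": joint speeds; "effort": joint torques, N m; "position": TCP position; "tool_rot": TCP orientation; "contact_force": force on the tool from outside, world axes, zero at the start; "torque": the same for the moment, N m; "finger_gap": finger opening in m.
Only numpy, scipy, OpenCV 4.12 (cv2) and the standard library are available. Lean on these libraries where they do the work, as an engineer would, in place of code of your own. Each camera call takes 0.05 s, during which the arm holds its last target.

## Working session

There is one attempt and no reset: what is moved stays moved. The work goes in short steps, Python scripts to look and compute and a shell command to move; the robot and the scene stay as the last step left them, time stands still between calls to the robot, and variables do not carry over. Pictures are saved under pics/ and viewed, and the job is handed in when it is done.

```bash
ls; mkdir -p pics
python3 - <<'E'
from station import readout, viewer, ticket, ctrl
import cv2
s=readout.state();print(s)
for n in ("scene","top","wrist"):
    m=viewer.camera_model(n);print(n,m)
    im=viewer.grab_frame(n);cv2.imwrite(f"pics/a_{n}.png",im[:,:,::-1])
print(ctrl.tip_extent)
E
```

```text
pics
{'time_s': 0.0, 'joint_positions': array([-1.22186042,  0.46944265, -0.04862202,  1.53368965,  0.02413914,
        1.14098032, -0.08230812]), 'qd': array([-1.04127863e-03,  1.86824461e-04,  5.68005698e-04, -5.75874889e-04,
       -5.56991866e-04, -1.48465498e-03, -7.81771500e-05]), 'effort': array([ 2.99690528e-04, -5.07978201e+01, -8.04075622e-02, -2.36150730e+01,
       -6.12862688e-02,  3.79170303e-02,  1.89969737e-04]), 'position': array([0.24878901, 0.62686823, 0.23550049]), 'tool_rot': array([ 0.13209312,  0.69462555, -0.13344631,  0.69443418]), 'contact_force': array([-0.18747903,  0.61084935,  0.05847405]), 'torque': array([-0.04327097,  0.01487432, -0.00095977]), 'finger_gap': 0.08707930337205856}
scene {'fx': 432.23213984560323, 'fy': 432.23213984560323, 'cx': 310.61310928544344, 'cy': 196.78264184454957, 'xyz': array([ 1.22268348, -0.15851929,  0.83186198]), 'rotation': array([ 0.77196854,  0.50571765, -0.20446691, -0.32635489])}
top {'fx': 455.2358787220854, 'fy': 455.2358787220854, 'cx': 322.28528559054286, 'cy': 195.48104139972986, 'xyz': array([0.43419881, 0.14752607, 1.32124209]), 'rotation': array([ 0.71067272, -0.70242365,  0.02463036, -0.0306372 ])}
wrist {'fx': 334.1629724073041, 'fy': 334.1629724073041, 'cx': 318.4418184511691, 'cy': 201.98838613251414, 'xyz': array([0.18792879, 0.65147046, 0.38354805]), 'rotation': array([0.82102137, 0.55801401, 0.06708703, 0.10021778])}
0.014
```

View pics/a_scene.png

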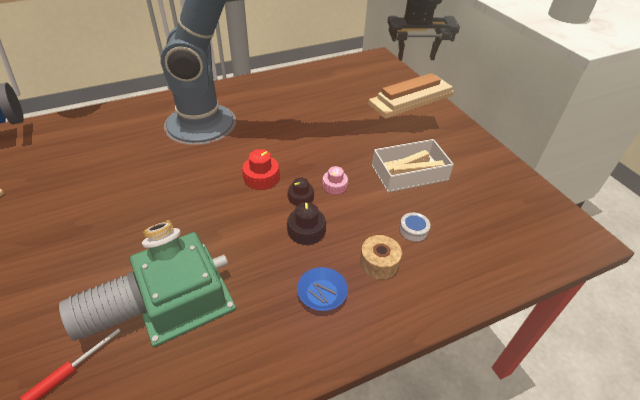

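View pics/a_top.png

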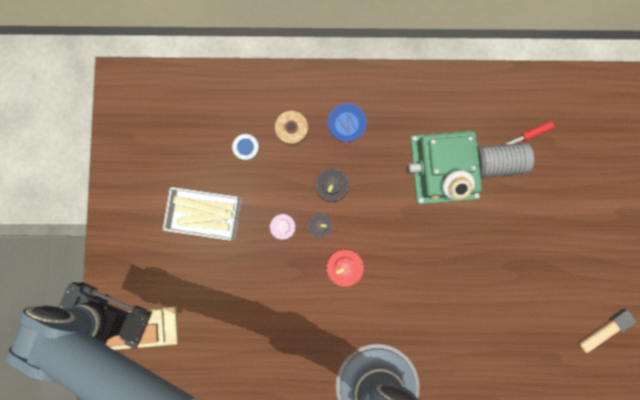

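View pics/a_wrist.png

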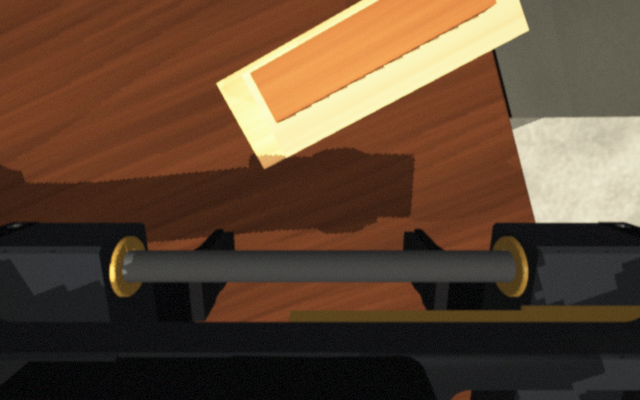

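```bash
cat > h.py <<'E'
import numpy as np, cv2
from scipy.spatial.transform import Rotation as R
from station import readout, viewer, ticket, ctrl
def ray(m,u,v):
    d=R.from_quat(m["rotation"]).apply([(u-m["cx"])/m["fx"],(v-m["cy"])/m["fy"],1.0]); return np.array(m["xyz"]),d
def onz(m,u,v,z):
    o,d=ray(m,u,v); return o+d*(z-o[2])/d[2]
def proj(m,P):
    q=R.from_quat(m["rotation"]).inv().apply(np.atleast_2d(P)-m["xyz"])
    return np.c_[m["fx"]*q[:,0]/q[:,2]+m["cx"],m["fy"]*q[:,1]/q[:,2]+m["cy"]]
def tri(m1,p1,m2,p2):
    o1,d1=ray(m1,*p1);o2,d2=ray(m2,*p2)
    A=np.c_[d1,-d2];t=np.linalg.lstsq(A,o2-o1,rcond=None)[0]
    a=o1+d1*t[0];b=o2+d2*t[1];return (a+b)/2,np.linalg.norm(a-b)
E
python3 - <<'E'
from h import *
for c in("top","scene"):
    im=viewer.grab_frame(c); m=viewer.camera_model(c)
    for n in("cap","gearbox","neck_top","seat"):
        for r in viewer.cut_out(c,n)[:4]:
            k=r["mask"];ys,xs=np.nonzero(k)
            print(c,n,round(r["p"],2),r["rect"],xs.mean().round(1),ys.mean().round(1),k.sum())
    if c=="top":
        a=cv2.resize(im[170:290,260:400],None,fx=5,fy=5,interpolation=cv2.INTER_CUBIC);cv2.imwrite("pics/b_caps.png",a[:,:,::-1])
        a=cv2.resize(im[110:220,400:540],None,fx=5,fy=5,interpolation=cv2.INTER_CUBIC);cv2.imwrite("pics/b_gear.png",a[:,:,::-1])
        print(onz(m,320,225,.03),onz(m,332,184,.03))
    else:
        a=cv2.resize(im[200:345,40:250],None,fx=3.8,fy=3.8,interpolation=cv2.INTER_CUBIC);cv2.imwrite("pics/b_gears.png",a[:,:,::-1])
E
```

```text
top cap 0.86 [325.5, 251.7, 364.8, 287.6] 344.3 267.1 1107
top cap 0.77 [314.1, 163.3, 346.7, 204.2] 332.0 184.4 855
top cap 0.77 [271.3, 216.9, 294.3, 238.1] 282.8 226.4 477
top cap 0.7 [328.9, 103.4, 367.0, 141.8] 346.8 122.0 1123
top gearbox 0.98 [407.5, 130.3, 531.8, 205.1] 461.8 164.9 6263
top gearbox 0.24 [329.7, 103.6, 367.6, 138.9] 346.9 121.8 1144
top neck_top 0.58 [443.3, 169.0, 471.6, 197.4] 457.5 183.3 726
top seat 0.9 [440.2, 164.9, 474.6, 202.7] 457.2 183.6 761
[0.45140089 0.16457528 0.03      ] [0.56842892 0.13181492 0.03      ]
scene cap 0.9 [283.6, 200.8, 324.7, 247.8] 305.7 223.5 1344
scene cap 0.73 [289.8, 178.3, 311.8, 205.5] 300.1 191.1 529
scene cap 0.73 [319.7, 166.6, 349.2, 194.9] 334.6 180.4 574
scene cap 0.73 [240.3, 145.9, 280.0, 185.4] 260.7 169.4 1186
scene gearbox 0.7 [58.6, 221.7, 232.0, 345.1] 155.2 289.9 11895
scene neck_top 0.92 [144.0, 222.9, 180.1, 259.9] 161.8 240.8 1114
scene seat 0.79 [142.1, 217.9, 179.0, 259.5] 161.9 241.0 1197
```

View pics/b_caps.png

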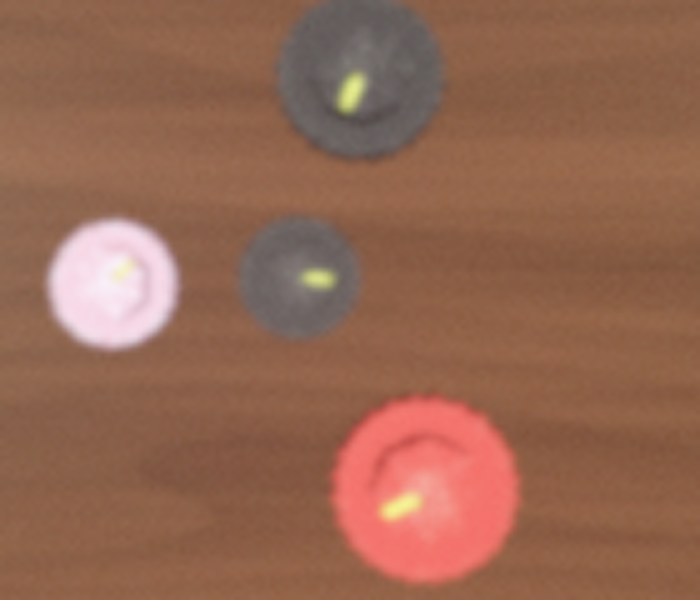

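View pics/b_gear.png

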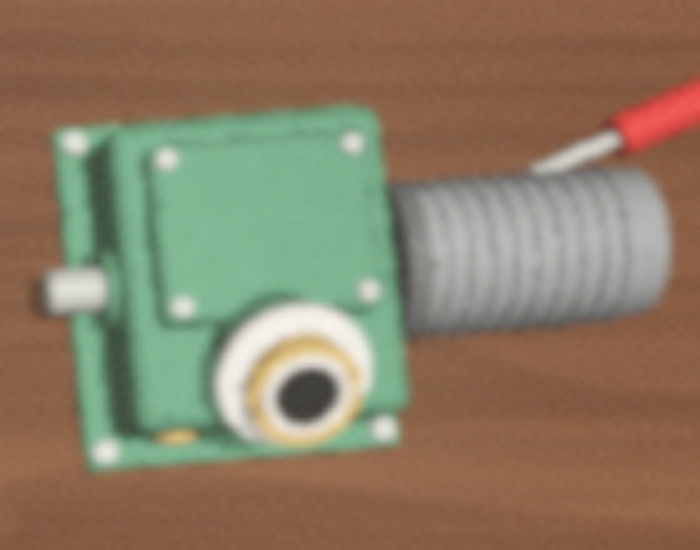

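View pics/b_gears.png

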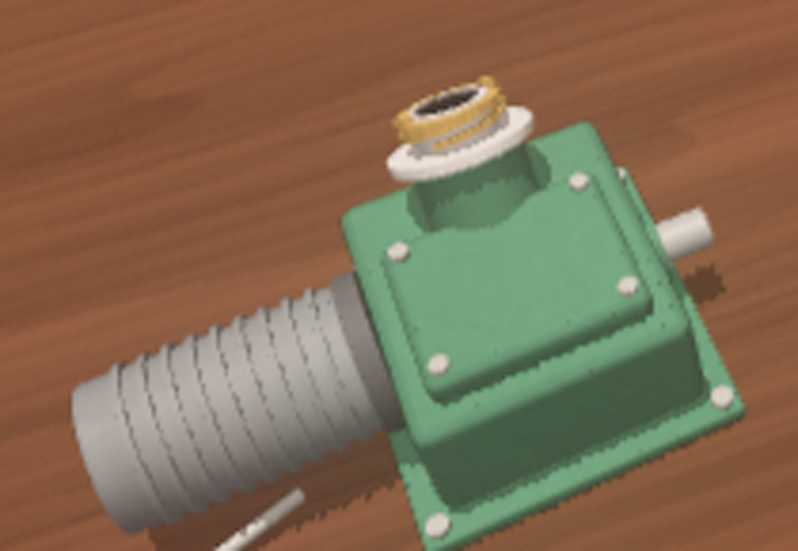

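```bash
cat >> h.py <<'E'
def gb(p,P):  # gearbox frame -> world
    x,y,t=p[:3]; return R.from_euler('z',t).apply(np.atleast_2d(P))+[x,y,0]
AX=np.array([-np.sin(.55),0,np.cos(.55)]); SEAT=np.array([-.045,0,.125])
def ring(h,r,n=40):
    a=np.linspace(0,2*np.pi,n,endpoint=False)
    u=np.array([0,1,0]);w=np.cross(AX,u)
    return SEAT+AX*h+r*(np.cos(a)[:,None]*u+np.sin(a)[:,None]*w)
E
python3 - <<'E'
from h import *
from scipy.optimize import least_squares
mt=viewer.camera_model("top");ms=viewer.camera_model("scene")
c=lambda x,y:(x/5+400,y/5+110)
s=lambda x,y:(x/3.8+40,y/3.8+200)
obs=[(mt,(.12,.09,.012),c(53,130)),(mt,(-.08,.09,.012),c(90,471)),(mt,(-.08,-.09,.012),c(400,441)),
(ms,(.12,.09,.012),s(745,405)),
(mt,SEAT+AX*.0215,c(307,395)),(ms,SEAT+AX*.0215,s(447,103)),(mt,SEAT,c(294,374)),(ms,(0,.11,.05),s(703,228)),(mt,(0,.11,.05),c(42,290))]
f=lambda p:np.concatenate([proj(m,gb(p,np.array(P)))[0]-np.array(q) for m,P,q in obs])
r=least_squares(f,[.6,-.15,0],loss='soft_l1');print(r.x);print(f(r.x).reshape(-1,2).round(1))
p=r.x;print("seat",gb(p,SEAT),"axis",R.from_euler('z',p[2]).apply(AX))
np.save("gb.npy",p)
for n,m,sl,k in(("top",mt,(110,220,400,540),5),("scene",ms,(200,345,40,250),3.8)):
    im=viewer.grab_frame(n)[:,:,::-1]
    y0,y1,x0,x1=sl;a=cv2.resize(im[y0:y1,x0:x1],None,fx=k,fy=k,interpolation=cv2.INTER_CUBIC)
    for P,col in((ring(0,.04),(255,0,255)),(ring(.0215,.029),(255,0,0)),(np.array([(x,y,.012) for x in(-.08,.12) for y in(-.09,.09)]),(0,0,255)),(np.array([(x,y,.103) for x in(-.065,.105) for y in(-.075,.075)]),(0,255,255))):
        for u,v in proj(m,gb(p,P)): cv2.circle(a,(int((u+.5-x0)*k),int((v+.5-y0)*k)),2,col,-1)
    cv2.imwrite(f"pics/c_{n}.png",a)
E
```

```text
[ 0.60444966 -0.19567799  0.09576474]
[[-0.4 -0.7]
 [-0.9 -0.5]
 [-0.5  0.2]
 [ 0.2  1. ]
 [-0.5 -0.4]
 [-0.4  0.5]
 [-0.4  0.2]
 [-2.7 -6.3]
 [ 1.5  7.1]]
seat [[ 0.55965584 -0.19998082  0.125     ]] axis [-0.52029231 -0.04997853  0.85252452]
```

```bash
python3 -c "
import cv2,numpy as np
a=cv2.imread('pics/c_top.png');b=cv2.imread('pics/c_scene.png');b=cv2.resize(b,(700,484))
cv2.imwrite('pics/c_both.png',cv2.resize(np.vstack([a,b]),(406,600)))"
```

```text
(no output)
```

View pics/c_scene.png

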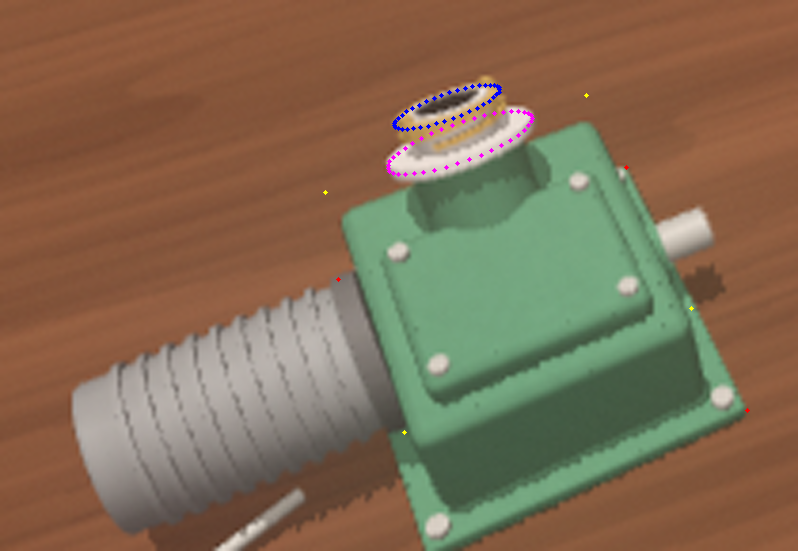

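View pics/c_top.png

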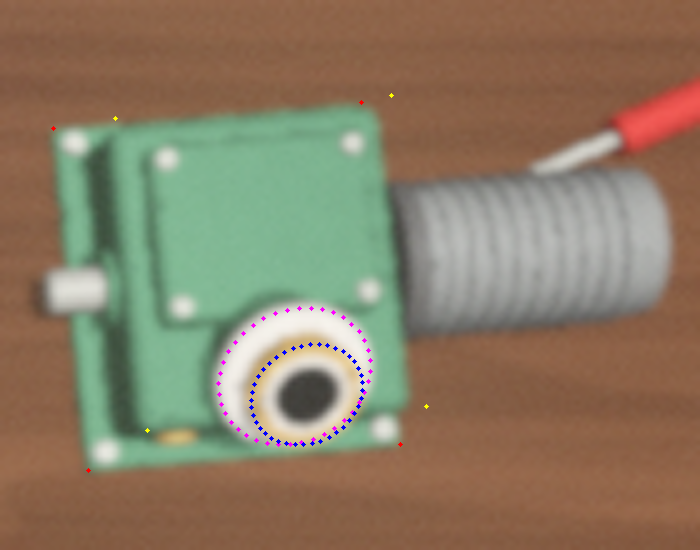

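```bash
cat >> h.py <<'E'
np.set_printoptions(precision=3,suppress=True)
def plan(tgt,Rt,s=None):
    s=s or readout.state(); Rc=R.from_quat(s["tool_rot"])
    d=Rc.inv().apply(np.array(tgt)-s["position"])/.03
    w=np.degrees((Rc.inv()*Rt).as_rotvec())/6
    print("shift units",d,"turn units",w,"j",s["joint_positions"],"F",s["contact_force"]); return d,w
def toolR(xax,yax):
    x=np.array(xax,float);x/=np.linalg.norm(x);y=np.array(yax,float);y-=x*(y@x);y/=np.linalg.norm(y)
    return R.from_matrix(np.c_[x,y,np.cross(x,y)])
E
python3 - <<'E'
from h import *
mt=viewer.camera_model("top");ms=viewer.camera_model("scene")
s=readout.state();print(R.from_quat(s["tool_rot"]).as_matrix())
im=viewer.grab_frame("top");
# skirt outline: dark mask
x0,y0=305,208
g=im[y0:y0+34,x0:x0+34].astype(int)
sat=(g[:,:,0]-g[:,:,2]); dark=(sat<25)
n,l,st,ce=cv2.connectedComponentsWithStats(dark.astype(np.uint8))
k=1+np.argmax(st[1:,4]);print(st[k],ce[k]+[x0,y0])
yel=(g[:,:,0]-g[:,:,2]>60)&(g[:,:,1]>120)
ys,xs=np.nonzero(yel);print(len(xs),xs.mean()+x0,ys.mean()+y0,np.c_[xs+x0,ys+y0][[0,-1]])
yc=onz(mt,xs.mean()+x0,ys.mean()+y0,.055)
for z in(.0,.029,.055):print(z,onz(mt,*(ce[k]+[x0,y0]),z))
print("yellow",yc)
im2=viewer.grab_frame("scene")
a=cv2.resize(im2[170:215,275:330],None,fx=10,fy=10,interpolation=cv2.INTER_CUBIC);b=cv2.resize(im[205:245,295:345],None,fx=11,fy=11,interpolation=cv2.INTER_CUBIC)
cv2.imwrite("pics/d_s.png",a[:,:,::-1]);cv2.imwrite("pics/d_t.png",b[:,:,::-1])
E
```

```text
[[ 0.     0.369  0.929]
 [ 0.     0.929 -0.369]
 [-1.     0.    -0.   ]]
[  3   6  23  23 390] [319.013 225.033]
9 323.22222222222223 225.44444444444446 [[321 225]
 [325 226]]
0.0 [0.452 0.168 0.   ]
0.029 [0.451 0.167 0.029]
0.055 [0.451 0.167 0.055]
yellow [0.45  0.155 0.055]
```

View pics/d_s.png

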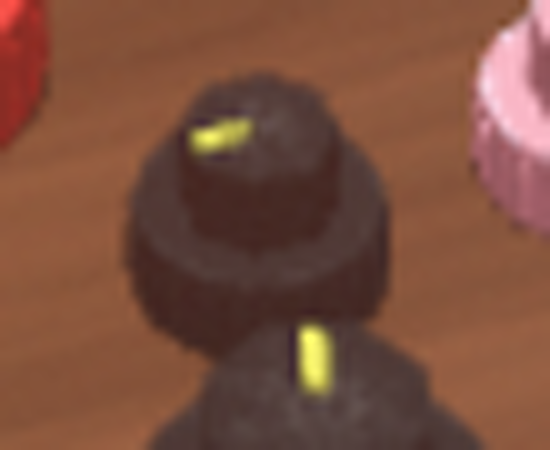

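View pics/d_t.png

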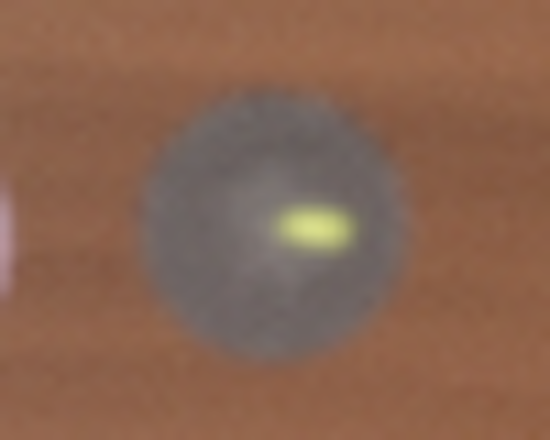

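Run:
```python
from h import *
ms=viewer.camera_model("scene");mt=viewer.camera_model("top")
a,b=onz(ms,294.3,184.0,.055),onz(ms,299.4,182.2,.055);print(a,b,np.degrees(np.arctan2(*(a-b)[[1,0]])))
a,b=onz(mt,280/11+294.5,225/11+204.5,.055),onz(mt,350/11+294.5,228/11+204.5,.055);print(np.degrees(np.arctan2(*(b-a)[[1,0]])))
t=np.radians(87);plan([.4515,.166,.18],toolR([0,0,-1],[np.cos(t),np.sin(t),0]))
```

```text
[0.449 0.149 0.055] [0.448 0.164 0.055] -85.50577061995622
-91.76821078325925
shift units [  1.884 -11.807  11.949] turn units [-3.108 -0.    -0.001] j [-1.222  0.469 -0.049  1.532  0.024  1.141 -0.082] F [ 0.625 -0.171 -0.011]
```

```bash
python3 -m inch '[[0.1,-0.95,0.95,0,0,0],[0.1,-0.95,0.95,0,0,0],[0.1,-0.95,0.95,0,0,0],[0.1,-0.95,0.95,0,0,0],[0.1,-0.95,0.95,0,0,0],[0.1,-0.95,0.95,0,0,0],[0.1,-0.95,0.95,0,0,0],[0.1,-0.95,0.95,0,0,0]]' 0.4
python3 - <<'E'
from h import *
t=np.radians(91);plan([.4515,.166,.18],toolR([0,0,-1],[np.cos(t),np.sin(t),0]))
E
```

```text
time_s: 1.52
position: [0.3751, 0.3328, 0.2096]
tool_rot: [0.129, 0.697, -0.122, 0.694]
contact_force: [1.5, -0.0, 0.2]
finger_gap: 0.0609
shift units [ 0.925 -4.326  4.336] turn units [-3.583 -0.036 -0.096] j [-0.833  0.211  0.033  1.975 -0.019  0.95   0.424] F [ 1.478 -0.006  0.247]
```

```bash
python3 -m inch '[[0.2,-0.95,0.95,0,0,0],[0.2,-0.95,0.95,0,0,0],[0.2,-0.95,0.95,0,0,0],[0.2,-0.95,0.95,0,0,0],[0,0,0,1,0,0],[0,0,0,1,0,0],[0,0,0,1,0,0],[0,0,0,1,0,0]]'
python3 - <<'E'
from h import *
t=np.radians(1);plan([.4515,.166,.18],toolR([0,0,-1],[np.cos(t),np.sin(t),0]))
im=viewer.grab_frame("wrist");cv2.imwrite("pics/e_wrist.png",im[:,:,::-1])
E
```

```text
time_s: 2.18
position: [0.4476, 0.1687, 0.1856]
tool_rot: [0.284, 0.649, -0.276, 0.649]
contact_force: [-0.5, 0.5, -0.4]
finger_gap: 0.0609
shift units [0.187 0.03  0.155] turn units [ 7.051 -0.076 -0.079] j [-0.629  0.201  0.212  2.06  -0.064  0.879  0.376] F [-0.477  0.51  -0.413]
```

View pics/e_wrist.png

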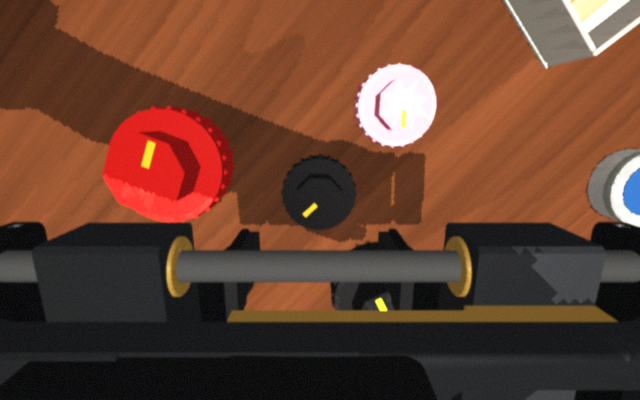

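Run:
```python
from h import *
m=viewer.camera_model("wrist")
im=viewer.grab_frame("wrist")
a=cv2.resize(im[145:240,265:375],None,fx=7,fy=6,interpolation=cv2.INTER_CUBIC);
y=(im[:,:,0].astype(int)-im[:,:,2]>120)&(im[:,:,1]>150)
y[:195]=0;y[225:]=0;y[:,:295]=0;y[:,325:]=0
ys,xs=np.nonzero(y);P=np.array([onz(m,u,v,.055)[:2] for u,v in zip(xs,ys)])
c=P.mean(0);w,V=np.linalg.eigh(np.cov((P-c).T));print(len(xs),c,np.degrees(np.arctan2(V[1,1],V[0,1])),np.sqrt(w*12))
for ctr in((.4515,.166),):
    th=np.linspace(0,2*np.pi,48)
    for z,r in((.029,.035),(.0,.035),(.055,.0205)):
        for u,v in proj(m,np.c_[ctr[0]+r*np.cos(th),ctr[1]+r*np.sin(th),0*th+z]): cv2.circle(a,(int((u+.5-265)*7),int((v+.5-145)*6)),2,(255,0,255) if z==.029 else (0,255,255),-1)
cv2.imwrite("pics/f.png",a[:,:,::-1])
```

```text
81 [0.449 0.157] 85.99275851094036 [0.004 0.014]
```

View pics/f.png

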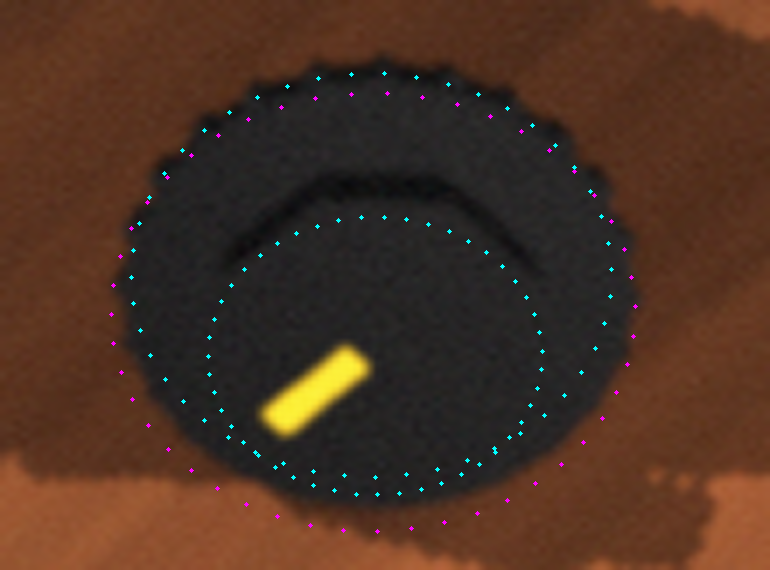

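```bash
python3 -m inch '[[0,0,0,1,0,0],[0,0,0,1,0,0],[0,0,0,1,0,0],[0,0,0,1,0,0],[0,0,0,1,0,0],[0,0,0,1,0,0],[0,0,0,1,0,0],[0.5,0,0,0.7,0,0]]'
python3 - <<'E'
from h import *
t=np.radians(-3);plan([.450,.1675,.0455],toolR([0,0,-1],[np.cos(t),np.sin(t),0]))
E
```

```text
time_s: 2.95
position: [0.4491, 0.1729, 0.1738]
tool_rot: [0.519, 0.488, -0.506, 0.486]
contact_force: [-0.1, 0.9, 0.0]
finger_gap: 0.061
shift units [ 4.274 -0.007  0.245] turn units [ 0.021 -0.151 -0.1  ] j [-0.732  0.22   0.328  2.076 -0.107  0.843 -0.392] F [-0.077  0.863  0.018]
```

```bash
python3 -m inch '[[0.3,0,0.25,0,-0.15,-0.1],[0.8,0,0,0,0,0],[0.8,0,0,0,0,0],[0.6,0,0,0,0,0],[0,0,0,0,0,0]]'
python3 - <<'E'
from h import *
t=np.radians(-3);plan([.450,.1675,.0455],toolR([0,0,-1],[np.cos(t),np.sin(t),0]))
im=viewer.grab_frame("wrist");cv2.imwrite("pics/g_wrist.png",im[:,:,::-1])
E
```

```text
time_s: 3.37
position: [0.4484, 0.1655, 0.0953]
tool_rot: [-0.506, -0.493, 0.508, -0.493]
contact_force: [-0.9, 0.6, -0.0]
finger_gap: 0.0614
shift units [ 1.659  0.053 -0.073] turn units [0.243 0.023 0.017] j [-0.69   0.347  0.3    2.139 -0.159  0.678 -0.31 ] F [-0.901  0.625 -0.026]
```

View pics/g_wrist.png

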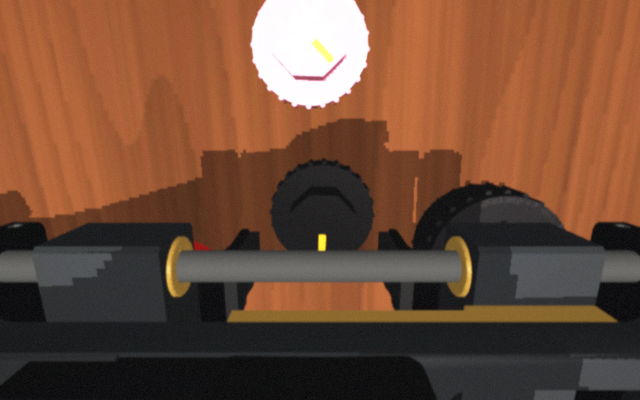

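Run:
```python
from h import *
m=viewer.camera_model("wrist")
th=np.linspace(0,2*np.pi,200)
for c in((.450,.1675),(.45,.170),(.449,.1655)):
    q=np.vstack([proj(m,np.c_[c[0]+.035*np.cos(th),c[1]+.035*np.sin(th),0*th+z]) for z in(.0,.029)])
    k=proj(m,np.c_[c[0]+.02*np.cos(th),c[1]+.02*np.sin(th),0*th+.029])
    print(c,q.min(0),q.max(0),"knobbase",k.min(0))
s=readout.state();print(s["position"])
```

```text
(0.45, 0.1675) [268.062 159.603] [372.34  265.052] knobbase [290.415 187.642]
(0.45, 0.17) [267.825 156.171] [372.384 261.726] knobbase [290.238 183.903]
(0.449, 0.1655) [266.765 162.374] [370.817 267.736] knobbase [289.071 190.66 ]
[0.449 0.166 0.097]
```

```bash
python3 -m inch '[[0.8,0.07,-0.07,0.2,0,0],[0.6,0,0,0,0,0],[0.3,0,0,0,0,0],[0,0,0,0,0,0]]'
python3 - <<'E'
from h import *
t=np.radians(-3);plan([.4515,.168,.0455],toolR([0,0,-1],[np.cos(t),np.sin(t),0]))
E
```

```text
time_s: 3.75
position: [0.4556, 0.1692, 0.0481]
tool_rot: [0.512, 0.489, -0.508, 0.491]
contact_force: [-0.8, 0.5, -0.2]
finger_gap: 0.0609
shift units [ 0.087 -0.134  0.045] turn units [ 0.112 -0.024 -0.06 ] j [-0.659  0.438  0.268  2.156 -0.21   0.565 -0.279] F [-0.782  0.506 -0.185]
```

```bash
python3 -m inch '[[0.1,-0.13,0.03,0.1,0,0],[0,0,0,0,0,0]]'
python3 -m inch '[[0,0,0,0,0,0],[0,0,0,0,0,0],[0,0,0,0,0,0],[0,0,0,0,0,0],[0,0,0,0,0,0],[0,0,0,0,0,0]]' -1
python3 - <<'E'
from h import *
t=np.radians(-3);plan([.4515,.168,.0455],toolR([0,0,-1],[np.cos(t),np.sin(t),0]))
E
```

```text
time_s: 3.92
position: [0.4525, 0.1687, 0.0465]
tool_rot: [0.515, 0.486, -0.51, 0.488]
contact_force: [-0.3, -0.4, -0.4]
finger_gap: 0.0609
time_s: 4.42
position: [0.4542, 0.1697, 0.0501]
tool_rot: [0.517, 0.486, -0.507, 0.489]
contact_force: [0.0, 0.5, -0.9]
finger_gap: 0.0398
shift units [ 0.153 -0.09   0.061] turn units [ 0.028 -0.07  -0.126] j [-0.663  0.43   0.27   2.163 -0.213  0.558 -0.287] F [ 0.038  0.508 -0.853]
```

```bash
cat >> h.py <<'E'
def goal(h,yd=(-.1,-1,0)):  # TCP at h above seat along axis
    p=np.load("gb.npy"); A=R.from_euler('z',p[2]).apply(AX); S=gb(p,SEAT)[0]
    return S+A*h, toolR(-A,yd)
def axpos(s=None):
    s=s or readout.state();p=np.load("gb.npy"); Rz=R.from_euler('z',p[2]); S=gb(p,SEAT)[0]; A=Rz.apply(AX)
    d=Rz.inv().apply(s["position"]-S); w=np.cross(AX,[0,1,0])
    X=R.from_quat(s["tool_rot"]).apply([1,0,0])
    print("h %.4f lat(u/up-front) %.4f y %.4f tilt %.2fdeg"%(d@AX,d@w,d[1],np.degrees(np.arccos(-X@A))),"j7 %.3f F %s tq %s"%(s["joint_positions"][6],s["contact_force"],s["torque"]))
E
python3 -m inch '[[-0.6,0,0,0,0,0],[-1,0,0,0,0,0],[-1,0,0,0,0,0],[-1,0,0,0,0,0],[-1,0,0,0,0,0],[-1,0,0,0,0,0],[-0.5,0,0,0,0,0],[0,0,0,0,0,0]]'
python3 - <<'E'
from h import *
plan(*goal(.13)); print(goal(.13)[0])
for n in("wrist","scene"):
    im=viewer.grab_frame(n);cv2.imwrite(f"pics/h_{n}.png",im[:,:,::-1])
E
```

```text
time_s: 5.08
position: [0.4499, 0.1672, 0.2395]
tool_rot: [0.515, 0.486, -0.51, 0.488]
contact_force: [1.0, 0.1, -0.2]
finger_gap: 0.0398
shift units [ 0.099  2.023 12.371] turn units [14.791  4.645  3.404] j [-0.762  0.139  0.355  1.999 -0.057  1.005 -0.43 ] F [ 0.999  0.139 -0.231]
[ 0.492 -0.206  0.236]
```

View pics/h_wrist.png

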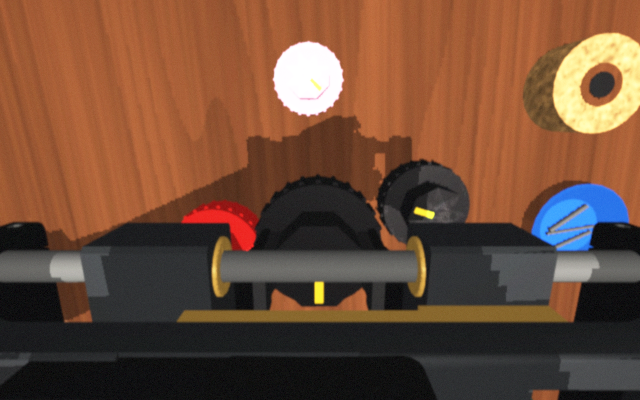

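View pics/h_scene.png

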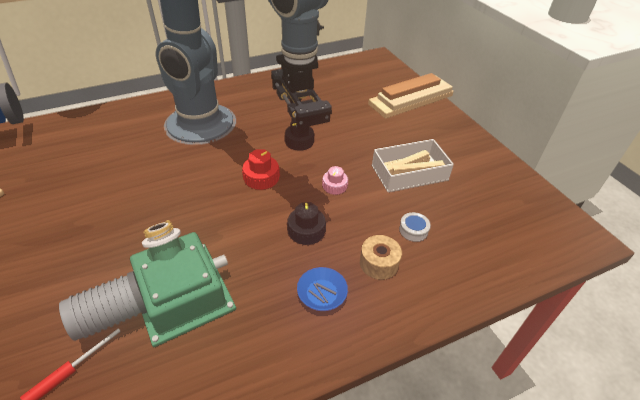

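```bash
cat > held.py <<'E'
from h import *
import sys
s=readout.state();m=viewer.camera_model("wrist");Rc=R.from_quat(s["tool_rot"]);T=s["position"]
im=viewer.grab_frame("wrist")
th=np.linspace(0,2*np.pi,240)
def pts(a,dz,h,r,dy=0): # height h above skirt edge
    return T+Rc.apply(np.c_[0*th+a-h,dy+r*np.cos(th),dz+r*np.sin(th)])
y0,x0,k=150,230,4
b=cv2.resize(im[y0:y0+150,x0:x0+190],None,fx=k,fy=k,interpolation=cv2.INTER_CUBIC)
b=np.clip(b.astype(float)*1.8,0,255).astype(np.uint8)
a,dz=float(sys.argv[1]),float(sys.argv[2])
for h,r,c in((0,.035,(255,0,255)),(.029,.035,(0,255,255)),(.029,.0205,(0,255,0)),(.055,.0205,(255,255,0))):
    for u,v in proj(m,pts(a,dz,h,r)): cv2.circle(b,(int((u+.5-x0)*k),int((v+.5-y0)*k)),1,c,-1)
cv2.imwrite("pics/"+sys.argv[3],b[:,:,::-1])
y=(im[:,:,0].astype(int)-im[:,:,2]>120)&(im[:,:,1]>150);y[:,:300]=0;y[:,340:]=0;y[:250]=0;y[:,:]&=True;y[308:]=0
vs,us=np.nonzero(y);print(len(us),us.mean(),vs.min(),vs.max())
# intersect with knob-top plane
n=Rc.apply([1,0,0])
for u,v in((us.mean(),vs.min()),(us.mean(),vs.max()+1)):
    o,d=ray(m,u,v);t=((T+n*(a-.055)-o)@n)/(d@n);print("yellow end tool", Rc.inv().apply(o+t*d-T))
E
python3 held.py .045 0 i1.png
```

```text
193 318.94300518134713 282 303
yellow end tool [-0.01  -0.     0.006]
yellow end tool [-0.01  -0.     0.017]
```

View pics/i1.png

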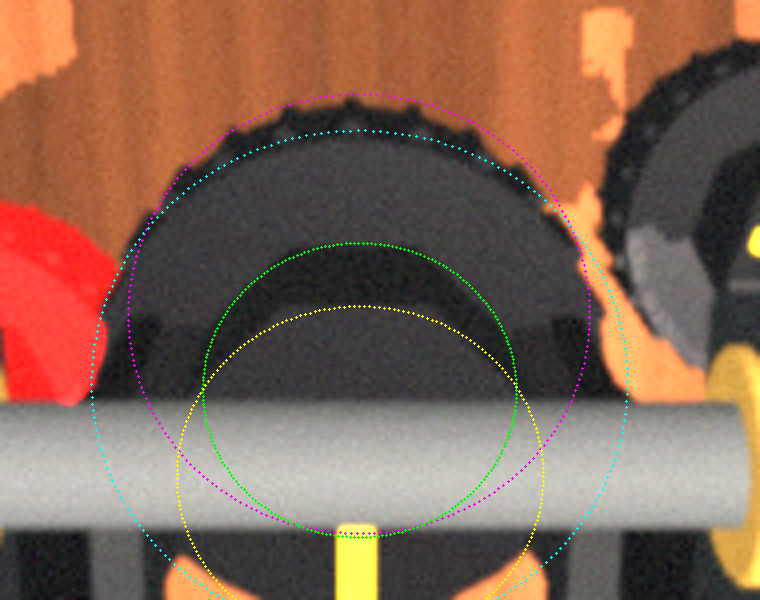

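```bash
python3 held.py .048 0.003 i2.png
```

```text
193 318.94300518134713 282 303
yellow end tool [-0.007 -0.     0.007]
yellow end tool [-0.007 -0.     0.019]
```

View pics/i2.png

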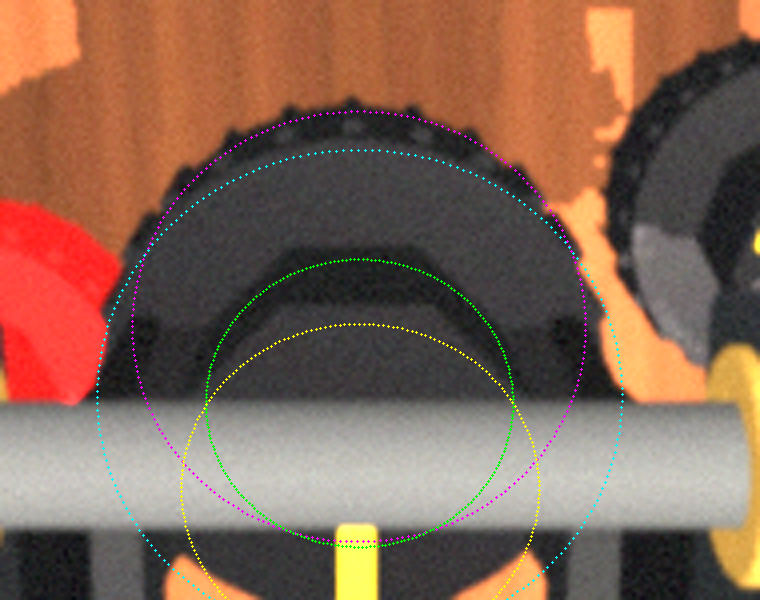

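```bash
python3 -m inch '[[0,0.1,1,0,0,0],[0,0.1,1,0,0,0],[0,0.1,1,0,0,0],[0,0.1,1,0,0,0],[0,0.1,1,0,0,0],[0,0.1,1,0,0,0],[0,0.1,1,0,0,0],[0,0.1,1,0,0,0]]'
python3 - <<'E'
from h import *
plan(*goal(.13));axpos()
E
```

```text
time_s: 5.95
position: [0.4527, -0.0769, 0.2212]
tool_rot: [-0.498, -0.496, 0.517, -0.488]
contact_force: [0.7, 0.6, -0.9]
finger_gap: 0.0396
shift units [-0.483  1.432  4.281] turn units [14.926  4.993  3.611] j [-0.423  0.148  0.551  2.051 -0.076  0.993  0.136] F [ 0.683  0.621 -0.95 ]
h 0.1315 lat(u/up-front) 0.0304 y 0.1327 tilt 33.18deg j7 0.136 F [ 0.683  0.621 -0.95 ] tq [-0.097 -0.038  0.037]
```

```bash
python3 -m inch '[[-0.2,0.2,1,1,0.33,0.24],[-0.2,0.2,1,1,0.33,0.24],[0,0,0,1,0.33,0.24],[0,0,0,1,0.33,0.24],[0,0,0,1,0.33,0.24],[0,0,0,1,0.33,0.24],[0,0,0,1,0.33,0.24],[0,0,0,1,0.33,0.24]]'
python3 - <<'E'
from h import *
plan(*goal(.13));axpos()
E
```

```text
time_s: 6.62
position: [0.4525, -0.1494, 0.2186]
tool_rot: [0.764, 0.236, -0.565, 0.202]
contact_force: [-0.4, 0.5, -0.7]
finger_gap: 0.0398
shift units [-0.473  2.338 -0.079] turn units [6.422 2.535 1.512] j [-0.289  0.081  0.702  2.163 -0.397  0.773 -0.261] F [-0.432  0.483 -0.679]
h 0.1330 lat(u/up-front) 0.0379 y 0.0606 tilt 17.38deg j7 -0.261 F [-0.432  0.483 -0.679] tq [-0.232  0.481  0.02 ]
```

```bash
python3 -m inch '[[-0.2,0.3,0,0.95,0.38,0.23],[-0.2,0.3,0,0.95,0.38,0.23],[0,0.3,0,0.95,0.38,0.23],[0,0.3,0,0.95,0.38,0.23],[0,0.3,0,0.95,0.38,0.23],[0,0.3,0,0.95,0.38,0.23],[0,0,0,0.7,0.3,0.2],[0,0,0,0,0,0]]'
python3 - <<'E'
from h import *
plan(*goal(.13));axpos()
E
```

```text
time_s: 7.28
position: [0.4569, -0.2005, 0.214]
tool_rot: [0.866, -0.017, -0.496, -0.063]
contact_force: [0.2, 0.8, -0.8]
finger_gap: 0.0399
shift units [-0.04   0.022 -1.393] turn units [-0.399  0.132 -0.175] j [-0.242  0.024  0.764  2.305 -0.722  0.465 -0.574] F [ 0.229  0.814 -0.831]
h 0.1293 lat(u/up-front) 0.0408 y 0.0093 tilt 1.31deg j7 -0.574 F [ 0.229  0.814 -0.831] tq [-0.011  0.879  0.019]
```

```bash
python3 -m inch '[[0,0,-0.7,0,0.13,-0.17],[0,0,-0.7,0,0,0],[0,0,0,1,0,0],[0,0,0,1,0,0],[0,0,0,1,0,0],[0,0,0,1,0,0],[0,0,0,1,0,0],[0,0,0,1,0,0]]'
python3 - <<'E'
from h import *
yd=R.from_quat(readout.state()["tool_rot"]).apply([0,1,0])
plan(*goal(.095,yd));axpos()
for n in("wrist","scene"):
    im=viewer.grab_frame(n);cv2.imwrite(f"pics/j_{n}.png",im[:,:,::-1])
E
```

```text
time_s: 7.95
position: [0.4889, -0.2019, 0.2242]
tool_rot: [0.797, -0.165, -0.475, -0.335]
contact_force: [0.7, -0.8, -0.2]
finger_gap: 0.0399
shift units [ 0.874 -0.114 -0.327] turn units [-0.002  0.24  -0.153] j [-0.3    0.086  0.829  2.228 -0.751  0.541 -1.213] F [ 0.652 -0.765 -0.249]
h 0.1215 lat(u/up-front) 0.0083 y 0.0049 tilt 1.71deg j7 -1.213 F [ 0.652 -0.765 -0.249] tq [-0.092  0.823 -0.002]
```

View pics/j_wrist.png

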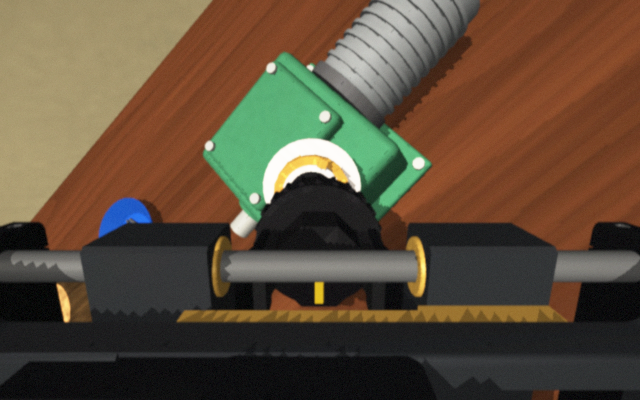

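View pics/j_scene.png

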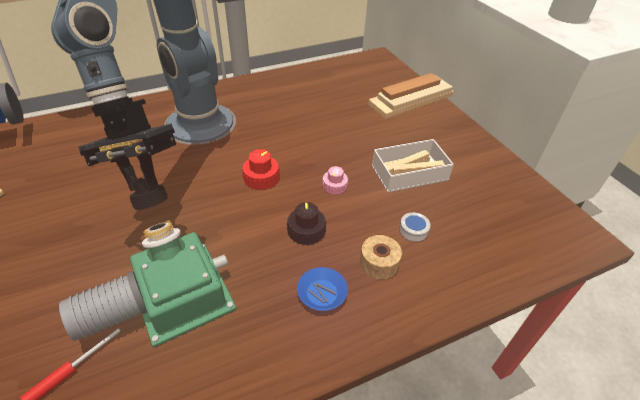

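```bash
cat > ov.py <<'E'
from h import *
import sys
p=np.load("gb.npy");m=viewer.camera_model("wrist");im=viewer.grab_frame("wrist")
x0,y0,k=190,40,3
b=cv2.resize(im[y0:y0+190,x0:x0+260],None,fx=k,fy=k,interpolation=cv2.INTER_CUBIC)
for P,c in((ring(0,.04,90),(255,0,255)),(ring(.0215,.029,90),(0,0,255)),(np.array([(x,y,.012) for x in(-.08,.12) for y in(-.09,.09)]),(255,0,0))):
    for u,v in proj(m,gb(p,P)): cv2.circle(b,(int((u+.5-x0)*k),int((v+.5-y0)*k)),1 if len(P)>4 else 4,c,-1)
cv2.imwrite("pics/"+sys.argv[1],b[:,:,::-1])
E
python3 ov.py k1.png
```

```text
(no output)
```

View pics/k1.png

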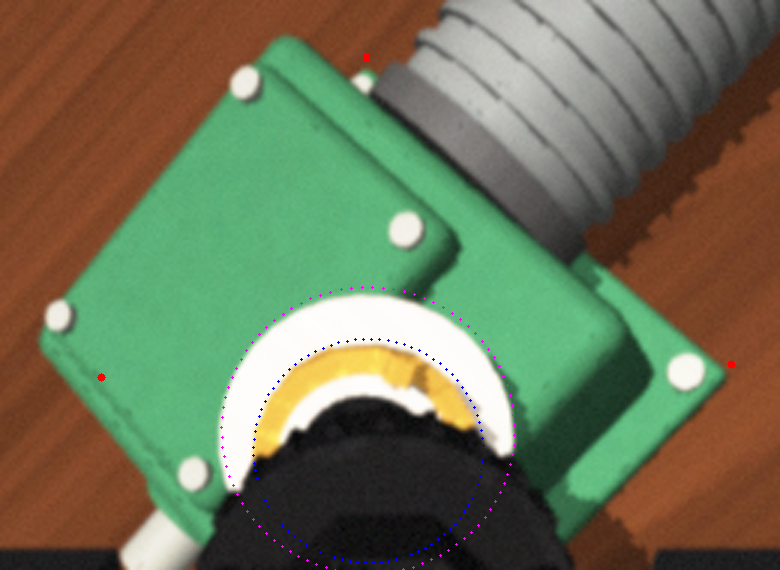

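```bash
python3 -m inch '[[0.5,-0.1,-0.3,0,0.24,-0.15],[0.4,0,0,0,0,0],[0,0,0,0,0,0]]'
cat > chk.py <<'E'
from h import *
import sys
yd=R.from_quat(readout.state()["tool_rot"]).apply([0,1,0])
plan(*goal(float(sys.argv[1]),yd));axpos()
E
python3 chk.py .085; python3 ov.py k2.png
python3 -c "
from h import *
im=viewer.grab_frame('scene');cv2.imwrite('pics/k2s.png',cv2.resize(im[120:290,50:270],None,fx=3.5,fy=3.5,interpolation=cv2.INTER_CUBIC)[:,:,::-1])"
```

```text
time_s: 8.35
position: [0.5111, -0.2039, 0.2042]
tool_rot: [0.808, -0.157, -0.464, -0.329]
contact_force: [-0.7, 0.0, -0.7]
finger_gap: 0.0393
shift units [ 0.265  0.013 -0.02 ] turn units [0.    0.003 0.009] j [-0.238  0.167  0.779  2.229 -0.965  0.516 -1.001] F [-0.679  0.012 -0.73 ]
h 0.0929 lat(u/up-front) 0.0001 y 0.0007 tilt 0.06deg j7 -1.001 F [-0.679  0.012 -0.73 ] tq [-0.038  0.882  0.076]
```

View pics/k2.png

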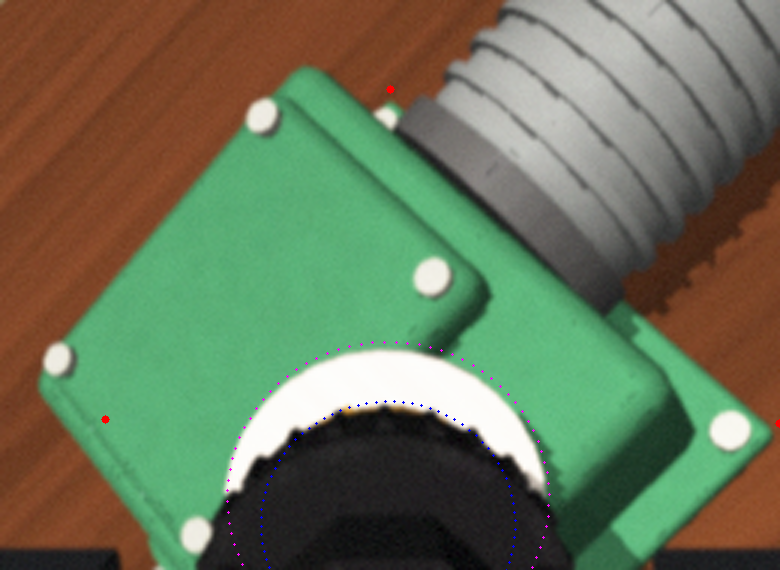

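View pics/k2s.png

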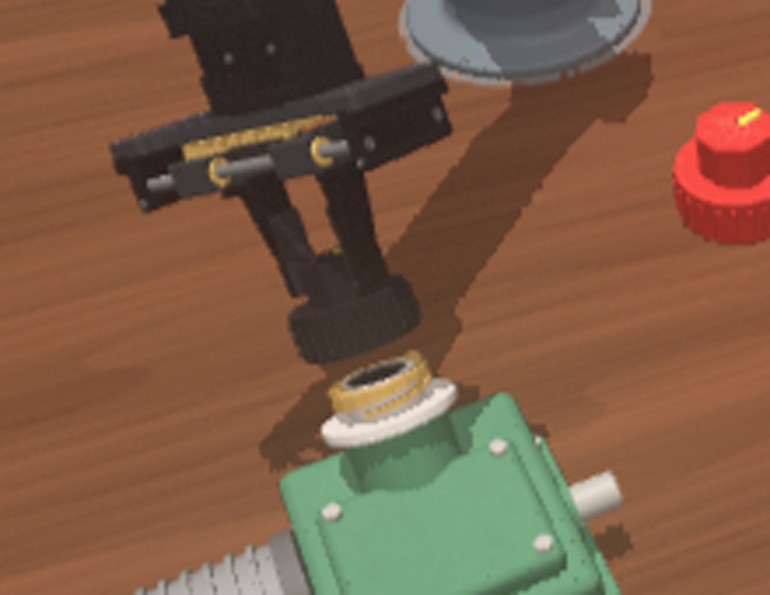

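```bash
python3 -m inch '[[0.35,0,-0.02,0,0,0],[0.3,0,0,0,0,0],[0,0,0,0,0,0]]'; python3 chk.py .065
```

```text
time_s: 8.7
position: [0.5216, -0.2049, 0.1905]
tool_rot: [0.809, -0.157, -0.462, -0.328]
contact_force: [0.1, 0.7, -0.9]
finger_gap: 0.0398
shift units [0.362 0.009 0.065] turn units [-0.    -0.034  0.023] j [-0.127  0.2    0.653  2.223 -1.028  0.489 -0.946] F [ 0.129  0.65  -0.947]
h 0.0759 lat(u/up-front) -0.0015 y -0.0012 tilt 0.24deg j7 -0.946 F [ 0.129  0.65  -0.947] tq [-0.064  0.857 -0.003]
```

```bash
python3 -m inch '[[0.2,0.01,0.06,0,-0.03,0.02],[0.1,0,0,0,0,0],[0,0,0,0,0,0]]'; python3 chk.py .0615;python3 -m inch '[[0.1,0,0,0,0,0],[0.1,0,0,0,0,0]]';python3 chk.py .0615
```

```text
time_s: 8.95
position: [0.5244, -0.2047, 0.1839]
tool_rot: [0.809, -0.157, -0.463, -0.327]
contact_force: [-0.4, -0.2, -0.4]
finger_gap: 0.0402
shift units [ 0.244 -0.017  0.045] turn units [-0.    -0.025  0.005] j [-0.045  0.208  0.555  2.22  -1.029  0.465 -0.945] F [-0.356 -0.167 -0.445]
h 0.0688 lat(u/up-front) -0.0005 y -0.0013 tilt 0.15deg j7 -0.945 F [-0.356 -0.167 -0.445] tq [-0.05   0.779 -0.033]
time_s: 9.12
position: [0.5268, -0.2046, 0.1805]
tool_rot: [0.809, -0.156, -0.463, -0.327]
contact_force: [-1.8, 1.3, -0.8]
finger_gap: 0.0399
shift units [ 0.104 -0.016  0.054] turn units [-0.    -0.03   0.018] j [ 0.013  0.213  0.488  2.217 -1.03   0.45  -0.943] F [-1.808  1.293 -0.807]
h 0.0646 lat(u/up-front) -0.0007 y -0.0015 tilt 0.21deg j7 -0.943 F [-1.808  1.293 -0.807] tq [0.306 1.119 0.251]
```

```bash
python3 -m inch '[[0.1,-0.015,0.03,0,0,0],[0.1,0,0.02,0,0,0]]';python3 chk.py .0615;python3 -m inch '[[0.1,0,0,0,0,0],[0.1,0,0,0,0,0]]';python3 chk.py .0615; python3 -c "
from h import *
im=viewer.grab_frame('scene');cv2.imwrite('pics/l_s.png',cv2.resize(im[120:290,50:270],None,fx=3.5,fy=3.5,interpolation=cv2.INTER_CUBIC)[:,:,::-1])"
```

```text
time_s: 9.28
position: [0.5281, -0.2044, 0.1789]
tool_rot: [0.81, -0.155, -0.461, -0.327]
contact_force: [-23.9, 3.5, 30.5]
finger_gap: 0.0397
shift units [ 0.036 -0.006  0.057] turn units [-0.    -0.058  0.054] j [ 0.071  0.213  0.42   2.216 -1.031  0.435 -0.941] F [-23.938   3.523  30.495]
h 0.0626 lat(u/up-front) -0.0010 y -0.0014 tilt 0.48deg j7 -0.941 F [-23.938   3.523  30.495] tq [1.098 1.754 0.868]
time_s: 9.45
position: [0.528, -0.2047, 0.1788]
tool_rot: [0.811, -0.153, -0.459, -0.329]
contact_force: [-20.1, 3.6, 21.9]
finger_gap: 0.0398
shift units [ 0.035 -0.016  0.061] turn units [-0.    -0.062  0.119] j [ 0.124  0.212  0.364  2.215 -1.032  0.429 -0.937] F [-20.149   3.566  21.866]
h 0.0625 lat(u/up-front) -0.0009 y -0.0017 tilt 0.81deg j7 -0.937 F [-20.149   3.566  21.866] tq [0.96  2.098 0.838]
```

View pics/l_s.png

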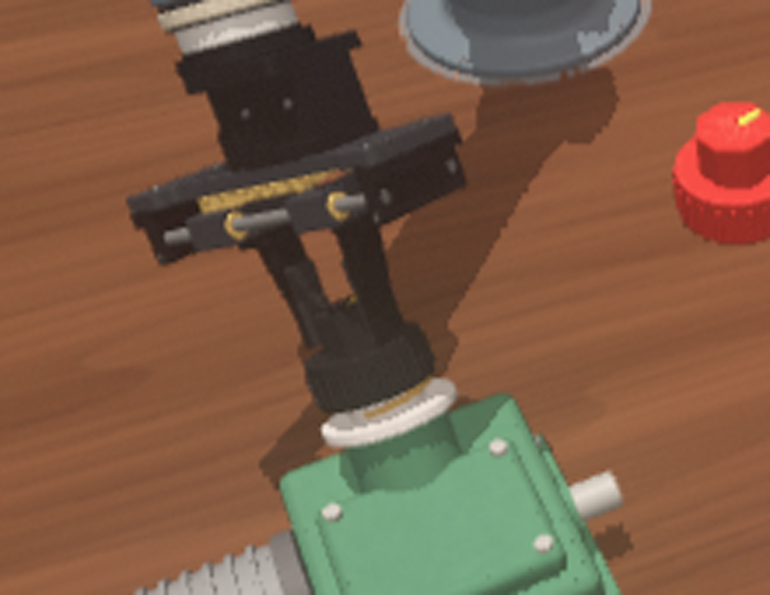

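```bash
python3 -m inch '[[0.04,0,0,-0.5,-0.05,0.08],[0.04,0,0,-0.7,0,0],[0.04,0,0,-0.7,0,0],[0.04,0,0,-0.7,0,0]]';python3 chk.py .0615;python3 -m inch '[[0.04,0,0,-0.7,0,0],[0.04,0,0,-0.7,0,0],[0.04,0,0,-0.7,0,0],[0.04,0,0,-0.7,0,0]]';python3 chk.py .0615
```

```text
time_s: 9.83
position: [0.528, -0.204, 0.1798]
tool_rot: [0.848, -0.086, -0.479, -0.21]
contact_force: [-3.2, 0.4, 1.6]
finger_gap: 0.0398
shift units [ 0.064 -0.002  0.058] turn units [-0.    -0.049  0.081] j [ 0.158  0.208  0.322  2.21  -0.994  0.424 -0.691] F [-3.197  0.403  1.591]
h 0.0634 lat(u/up-front) -0.0015 y -0.0009 tilt 0.57deg j7 -0.691 F [-3.197  0.403  1.591] tq [0.064 1.082 0.054]
time_s: 10.17
position: [0.5283, -0.2035, 0.1798]
tool_rot: [0.871, -0.01, -0.485, -0.078]
contact_force: [-3.2, 1.2, 3.8]
finger_gap: 0.0394
shift units [ 0.057 -0.003  0.062] turn units [-0.    -0.096  0.089] j [ 0.209  0.207  0.264  2.209 -0.984  0.415 -0.39 ] F [-3.232  1.216  3.786]
h 0.0632 lat(u/up-front) -0.0018 y -0.0005 tilt 0.78deg j7 -0.390 F [-3.232  1.216  3.786] tq [0.403 0.924 0.227]
```

```bash
python3 -m inch '[[0.07,0,0.02,-0.7,-0.09,0.09],[0.06,0,0,-0.7,0,0],[0.06,0,0,-0.7,0,0],[0.06,0,0,-0.7,0,0]]';python3 chk.py .0615;python3 -m inch '[[0.06,0,0,-0.7,0,0],[0.06,0,0,-0.7,0,0],[0.06,0,0,-0.7,0,0],[0.06,0,0,-0.7,0,0]]';python3 chk.py .0615
```

```text
time_s: 10.5
position: [0.5288, -0.2025, 0.18]
tool_rot: [0.872, 0.062, -0.483, 0.056]
contact_force: [-8.5, 2.4, 10.4]
finger_gap: 0.0396
shift units [0.051 0.01  0.079] turn units [-0.    -0.071  0.037] j [ 0.246  0.205  0.215  2.205 -0.945  0.403 -0.126] F [-8.456  2.436 10.395]
h 0.0630 lat(u/up-front) -0.0023 y 0.0005 tilt 0.48deg j7 -0.126 F [-8.456  2.436 10.395] tq [0.716 1.279 0.22 ]
time_s: 10.83
position: [0.5286, -0.2018, 0.1799]
tool_rot: [0.854, 0.137, -0.465, 0.187]
contact_force: [-9.3, 2.4, 10.2]
finger_gap: 0.0395
shift units [0.051 0.008 0.085] turn units [-0.    -0.135  0.034] j [ 0.304  0.205  0.153  2.204 -0.94   0.396  0.177] F [-9.324  2.368 10.153]
h 0.0631 lat(u/up-front) -0.0022 y 0.0012 tilt 0.84deg j7 0.177 F [-9.324  2.368 10.153] tq [0.678 1.419 0.253]
```

```bash
python3 -m inch '[[0.06,0,0,-0.7,-0.12,0.03],[0.06,0,0,-0.7,0,0],[0.06,0,0,-0.7,0,0],[0.06,0,0,-0.7,0,0]]';python3 chk.py .0615;python3 -m inch '[[0.06,0,0,-0.7,0,0],[0.06,0,0,-0.7,0,0],[0.06,0,0,-0.7,0,0],[0.06,0,0,-0.7,0,0]]';python3 chk.py .0615
```

```text
time_s: 11.17
position: [0.5286, -0.201, 0.18]
tool_rot: [0.814, 0.205, -0.442, 0.316]
contact_force: [-9.0, 2.0, 10.1]
finger_gap: 0.0396
shift units [0.051 0.    0.101] turn units [-0.    -0.067  0.   ] j [ 0.34   0.204  0.104  2.2   -0.893  0.384  0.434] F [-8.952  1.972 10.117]
h 0.0630 lat(u/up-front) -0.0023 y 0.0019 tilt 0.40deg j7 0.434 F [-8.952  1.972 10.117] tq [0.61  1.449 0.243]
time_s: 11.5
position: [0.5281, -0.2006, 0.1796]
tool_rot: [0.757, 0.271, -0.404, 0.435]
contact_force: [-9.6, 1.5, 9.4]
finger_gap: 0.0397
shift units [ 0.05  -0.005  0.098] turn units [ 0.    -0.105 -0.029] j [ 0.4    0.205  0.04   2.2   -0.881  0.376  0.731] F [-9.576  1.537  9.432]
h 0.0630 lat(u/up-front) -0.0017 y 0.0024 tilt 0.65deg j7 0.731 F [-9.576  1.537  9.432] tq [0.531 1.375 0.25 ]
```

```bash
python3 -m inch '[[0.06,0,0.02,-0.7,-0.1,0],[0.06,0,0,-0.7,0,0],[0.06,0,0,-0.7,0,0],[0.06,0,0,-0.7,0,0]]';python3 chk.py .0615;python3 -m inch '[[0.06,0,0,-0.7,0,0],[0.06,0,0,-0.7,0,0],[0.06,0,0,-0.7,0,0],[0.06,0,0,-0.7,0,0]]';python3 chk.py .0615
```

```text
time_s: 11.83
position: [0.5277, -0.2001, 0.1795]
tool_rot: [0.681, 0.328, -0.36, 0.547]
contact_force: [-8.7, 2.0, 9.4]
finger_gap: 0.0399
shift units [ 0.051 -0.018  0.106] turn units [ 0.    -0.035 -0.049] j [ 0.445  0.204 -0.017  2.199 -0.841  0.361  0.997] F [-8.713  2.048  9.404]
h 0.0630 lat(u/up-front) -0.0014 y 0.0029 tilt 0.36deg j7 0.997 F [-8.713  2.048  9.404] tq [0.543 1.367 0.209]
time_s: 12.17
position: [0.5275, -0.1998, 0.1788]
tool_rot: [0.59, 0.379, -0.305, 0.644]
contact_force: [-5.3, 2.2, 4.5]
finger_gap: 0.0395
shift units [ 0.035 -0.031  0.107] turn units [ 0.    -0.035 -0.074] j [ 0.506  0.208 -0.084  2.197 -0.819  0.351  1.286] F [-5.312  2.176  4.481]
h 0.0626 lat(u/up-front) -0.0008 y 0.0032 tilt 0.49deg j7 1.286 F [-5.312  2.176  4.481] tq [0.536 1.235 0.284]
```

```bash
python3 -m inch '[[0.06,0,0,-0.5,0,0],[0.06,0,0,-0.5,0,0]]';python3 chk.py .0615;python3 -m inch '[[0.06,0,0,-0.5,0,0],[0.06,0,0,-0.5,0,0]]';python3 chk.py .0615
```

```text
time_s: 12.33
position: [0.5279, -0.2002, 0.1771]
tool_rot: [0.553, 0.396, -0.284, 0.677]
contact_force: [-0.7, 0.5, -0.1]
finger_gap: 0.0395
shift units [-0.018 -0.023  0.093] turn units [ 0.    -0.016 -0.073] j [ 0.528  0.212 -0.11   2.197 -0.811  0.343  1.391] F [-0.716  0.496 -0.099]
h 0.0610 lat(u/up-front) -0.0003 y 0.0029 tilt 0.45deg j7 1.391 F [-0.716  0.496 -0.099] tq [-0.104  1.033  0.028]
time_s: 12.5
position: [0.5282, -0.2011, 0.1758]
tool_rot: [0.516, 0.409, -0.263, 0.705]
contact_force: [-7.8, 2.0, 12.5]
finger_gap: 0.04
shift units [-0.06  -0.007  0.062] turn units [-0.     0.007 -0.073] j [ 0.551  0.216 -0.134  2.196 -0.803  0.336  1.491] F [-7.812  2.046 12.521]
h 0.0597 lat(u/up-front) 0.0003 y 0.0019 tilt 0.44deg j7 1.491 F [-7.812  2.046 12.521] tq [ 0.93   0.756 -0.616]
```

```bash
python3 -m inch '[[0.1,0,0,0,0,0],[0.1,0,0,0,0,0]]';python3 chk.py .0535
```

```text
time_s: 12.67
position: [0.5299, -0.2017, 0.1738]
tool_rot: [0.518, 0.408, -0.264, 0.704]
contact_force: [-9.5, 3.2, 9.8]
finger_gap: 0.0397
shift units [ 0.122 -0.013  0.037] turn units [-0.     0.014 -0.092] j [ 0.555  0.222 -0.14   2.195 -0.815  0.33   1.498] F [-9.459  3.23   9.846]
h 0.0572 lat(u/up-front) -0.0001 y 0.0012 tilt 0.56deg j7 1.498 F [-9.459  3.23   9.846] tq [ 0.978  1.274 -0.113]
```

```bash
python3 -m inch '[[0.1,0,0.02,0,0.01,-0.08],[0.1,0,0,0,0,0],[0.1,0,0,0,0,0]]';python3 chk.py .0535
```

```text
time_s: 12.92
position: [0.5314, -0.2015, 0.1717]
tool_rot: [0.52, 0.41, -0.266, 0.701]
contact_force: [-23.1, 4.0, 29.6]
finger_gap: 0.0396
shift units [ 0.035 -0.019  0.038] turn units [ 0.    -0.023 -0.036] j [ 0.544  0.228 -0.13   2.191 -0.803  0.333  1.478] F [-23.083   3.963  29.595]
h 0.0546 lat(u/up-front) -0.0003 y 0.0012 tilt 0.26deg j7 1.478 F [-23.083   3.963  29.595] tq [1.138 1.685 0.334]
```

```bash
python3 -m inch '[[0,0,0,0,0,0],[0.03,0,0,0.7,0,-0.03],[0.05,0,0,0.7,0,0],[0.05,0,0,0.7,0,0]]';python3 chk.py .048;python3 -m inch '[[0.05,0,0,0.7,0,0],[0.05,0,0,0.7,0,0],[0.05,0,0,0.7,0,0],[0.05,0,0,0.7,0,0]]';python3 chk.py .048
```

```text
time_s: 13.25
position: [0.531, -0.2013, 0.1717]
tool_rot: [0.595, 0.378, -0.312, 0.637]
contact_force: [-4.8, 0.8, 6.0]
finger_gap: 0.0403
shift units [0.225 0.    0.048] turn units [ 0.    -0.019 -0.002] j [ 0.494  0.225 -0.075  2.193 -0.822  0.342  1.267] F [-4.803  0.811  5.959]
h 0.0548 lat(u/up-front) 0.0000 y 0.0014 tilt 0.12deg j7 1.267 F [-4.803  0.811  5.959] tq [0.095 0.886 0.307]
time_s: 13.58
position: [0.5321, -0.2012, 0.1714]
tool_rot: [0.684, 0.326, -0.364, 0.542]
contact_force: [-6.1, 1.0, 6.6]
finger_gap: 0.0395
shift units [ 0.198 -0.012  0.054] turn units [ 0.    -0.022 -0.013] j [ 0.438  0.224 -0.013  2.195 -0.863  0.35   1.005] F [-6.067  1.029  6.637]
h 0.0539 lat(u/up-front) -0.0008 y 0.0014 tilt 0.15deg j7 1.005 F [-6.067  1.029  6.637] tq [0.075 1.204 0.331]
```

```bash
python3 -m inch '[[0.05,0,0,0.7,-0.02,0],[0.05,0,0,0.7,0,0],[0.05,0,0,0.7,0,0],[0.05,0,0,0.7,0,0],[0.05,0,0,0.7,0,0],[0.05,0,0,0.7,0,0]]';python3 chk.py .048;python3 -m inch '[[0.05,0,0,0.7,0,0],[0.05,0,0,0.7,0,0],[0.05,0,0,0.7,0,0],[0.05,0,0,0.7,0,0]]';python3 chk.py .048
```

```text
time_s: 14.08
position: [0.5328, -0.2014, 0.1705]
tool_rot: [0.788, 0.236, -0.428, 0.376]
contact_force: [-7.8, 0.6, 7.0]
finger_gap: 0.04
shift units [0.161 0.004 0.047] turn units [ 0.    -0.02  -0.028] j [ 0.359  0.224  0.077  2.201 -0.918  0.36   0.604] F [-7.839  0.586  7.013]
h 0.0528 lat(u/up-front) -0.0008 y 0.0011 tilt 0.21deg j7 0.604 F [-7.839  0.586  7.013] tq [0.131 1.288 0.319]
time_s: 14.42
position: [0.5332, -0.2018, 0.1699]
tool_rot: [0.836, 0.168, -0.457, 0.253]
contact_force: [-4.8, 2.1, 4.8]
finger_gap: 0.0399
shift units [0.137 0.006 0.036] turn units [ 0.    -0.043 -0.032] j [ 0.317  0.226  0.126  2.204 -0.952  0.367  0.336] F [-4.762  2.102  4.807]
h 0.0521 lat(u/up-front) -0.0008 y 0.0007 tilt 0.32deg j7 0.336 F [-4.762  2.102  4.807] tq [0.172 1.172 0.336]
```

```bash
python3 -m inch '[[0.06,0,0,0.7,-0.04,-0.03],[0.06,0,0,0.7,0,0],[0.06,0,0,0.7,0,0],[0.06,0,0,0.7,0,0],[0.06,0,0,0.7,0,0],[0.06,0,0,0.7,0,0]]';python3 chk.py .048;python3 -m inch '[[0.06,0,0,0.7,0,0],[0.06,0,0,0.7,0,0],[0.06,0,0,0.7,0,0],[0.06,0,0,0.7,0,0]]';python3 chk.py .048
```

```text
time_s: 14.92
position: [0.5339, -0.2024, 0.1688]
tool_rot: [0.871, 0.063, -0.484, 0.06]
contact_force: [-8.9, 1.5, 9.9]
finger_gap: 0.0395
shift units [0.096 0.    0.029] turn units [-0.    -0.048  0.009] j [ 0.264  0.23   0.189  2.204 -0.985  0.381 -0.083] F [-8.943  1.525  9.874]
h 0.0509 lat(u/up-front) -0.0009 y 0.0001 tilt 0.29deg j7 -0.083 F [-8.943  1.525  9.874] tq [0.207 1.38  0.479]
time_s: 15.25
position: [0.5344, -0.2025, 0.1683]
tool_rot: [0.871, -0.01, -0.486, -0.072]
contact_force: [-8.5, 1.8, 8.9]
finger_gap: 0.0398
shift units [0.072 0.003 0.033] turn units [-0.    -0.074  0.042] j [ 0.258  0.232  0.197  2.206 -1.006  0.383 -0.362] F [-8.521  1.778  8.92 ]
h 0.0502 lat(u/up-front) -0.0010 y -0.0001 tilt 0.51deg j7 -0.362 F [-8.521  1.778  8.92 ] tq [0.207 1.455 0.461]
```

```bash
python3 -m inch '[[0.06,0,0,0.7,-0.06,0.04],[0.06,0,0,0.7,0,0],[0.06,0,0,0.7,0,0],[0.06,0,0,0.7,0,0]]';python3 chk.py .048;python3 -m inch '[[0.06,0,0,0.7,0,0],[0.06,0,0,0.7,0,0],[0.06,0,0,0.7,0,0]]';python3 chk.py .048
```

```text
time_s: 15.58
position: [0.5347, -0.2029, 0.1677]
tool_rot: [0.85, -0.083, -0.481, -0.201]
contact_force: [-9.4, 2.4, 9.7]
finger_gap: 0.0399
shift units [0.05  0.001 0.033] turn units [-0.    -0.032  0.033] j [ 0.233  0.234  0.225  2.205 -1.006  0.387 -0.664] F [-9.353  2.367  9.708]
h 0.0495 lat(u/up-front) -0.0009 y -0.0005 tilt 0.28deg j7 -0.664 F [-9.353  2.367  9.708] tq [0.19  1.367 0.542]
time_s: 15.83
position: [0.5347, -0.2028, 0.1674]
tool_rot: [0.822, -0.135, -0.468, -0.294]
contact_force: [-10.2, 2.8, 11.8]
finger_gap: 0.0399
shift units [0.041 0.007 0.028] turn units [-0.    -0.034  0.064] j [ 0.24   0.235  0.219  2.206 -1.015  0.387 -0.876] F [-10.182   2.763  11.754]
h 0.0492 lat(u/up-front) -0.0007 y -0.0004 tilt 0.43deg j7 -0.876 F [-10.182   2.763  11.754] tq [0.079 1.548 0.601]
```

```bash
python3 -m inch '[[0.06,0,0,0.7,-0.03,0.06],[0.06,0,0,0.7,0,0]]';python3 chk.py .048;python3 -m inch '[[0.06,0,0,0.7,0,0],[0.06,0,0,0.7,0,0]]';python3 chk.py .048
```

```text
time_s: 16.0
position: [0.5345, -0.2029, 0.1672]
tool_rot: [0.797, -0.171, -0.458, -0.353]
contact_force: [-12.2, 0.1, 9.4]
finger_gap: 0.0399
shift units [ 0.04  -0.     0.023] turn units [-0.    -0.005  0.018] j [ 0.218  0.235  0.241  2.205 -1.006  0.39  -1.036] F [-12.219   0.148   9.376]
h 0.0492 lat(u/up-front) -0.0004 y -0.0005 tilt 0.11deg j7 -1.036 F [-12.219   0.148   9.376] tq [-0.094  1.81   0.496]
time_s: 16.17
position: [0.5342, -0.203, 0.1668]
tool_rot: [0.77, -0.204, -0.444, -0.411]
contact_force: [-8.1, 2.1, 10.3]
finger_gap: 0.0396
shift units [ 0.034 -0.009  0.018] turn units [-0.    -0.004  0.03 ] j [ 0.22   0.235  0.241  2.206 -1.012  0.39  -1.175] F [-8.083  2.071 10.281]
h 0.0490 lat(u/up-front) -0.0000 y -0.0006 tilt 0.18deg j7 -1.175 F [-8.083  2.071 10.281] tq [0.016 1.29  0.725]
```

```bash
python3 -c "
from h import *
im=viewer.grab_frame('scene');cv2.imwrite('pics/m_s.png',cv2.resize(im[180:260,100:220],None,fx=6,fy=6,interpolation=cv2.INTER_CUBIC)[:,:,::-1])
im=viewer.grab_frame('wrist');cv2.imwrite('pics/m_w.png',im[:,:,::-1])"
```

```text
(no output)
```

View pics/m_s.png

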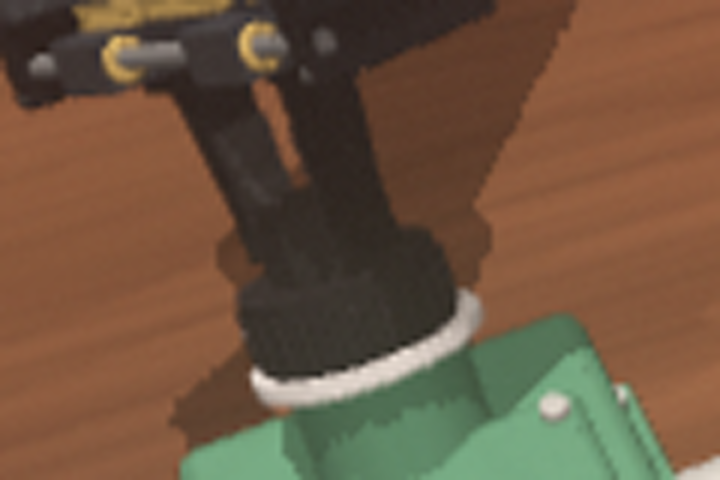

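View pics/m_w.png

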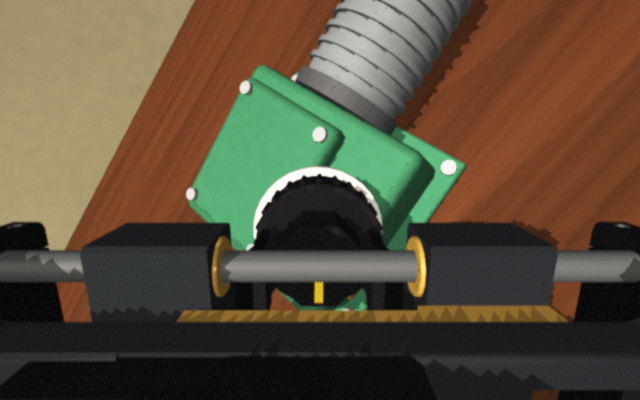

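```bash
python3 -m inch '[[0.06,0,0,0.8,0,0.02],[0.06,0,0,0.8,0,0],[0.06,0,0,0.8,0,0]]';python3 chk.py .048; python3 -m inch '[[0.06,0,0,0.8,0,0],[0.06,0,0,0.8,0,0],[0.06,0,0,0.8,0,0]]';python3 chk.py .048; python3 held.py .05 0.001 n.png
```

```text
time_s: 16.52
position: [0.5344, -0.2039, 0.1667]
tool_rot: [0.714, -0.257, -0.415, -0.502]
contact_force: [-9.5, -0.0, 9.1]
finger_gap: 0.0402
shift units [ 0.029 -0.012  0.05 ] turn units [-0.    -0.016  0.028] j [ 0.216  0.236  0.246  2.206 -1.016  0.389 -1.416] F [-9.497 -0.049  9.078]
h 0.0489 lat(u/up-front) -0.0001 y -0.0015 tilt 0.19deg j7 -1.416 F [-9.497 -0.049  9.078] tq [-0.61   1.539  0.999]
time_s: 16.77
position: [0.5337, -0.2055, 0.1661]
tool_rot: [0.648, -0.306, -0.38, -0.585]
contact_force: [-12.1, 2.1, 13.1]
finger_gap: 0.0407
shift units [ 0.027 -0.037  0.1  ] turn units [-0.    -0.028  0.034] j [ 0.221  0.237  0.244  2.207 -1.02   0.387 -1.654] F [-12.068   2.105  13.079]
h 0.0488 lat(u/up-front) 0.0010 y -0.0030 tilt 0.27deg j7 -1.654 F [-12.068   2.105  13.079] tq [0.194 1.657 1.155]
211 321.8341232227488 282 307
yellow end tool [-0.005  0.002  0.009]
yellow end tool [-0.005  0.002  0.023]
```

View pics/n.png

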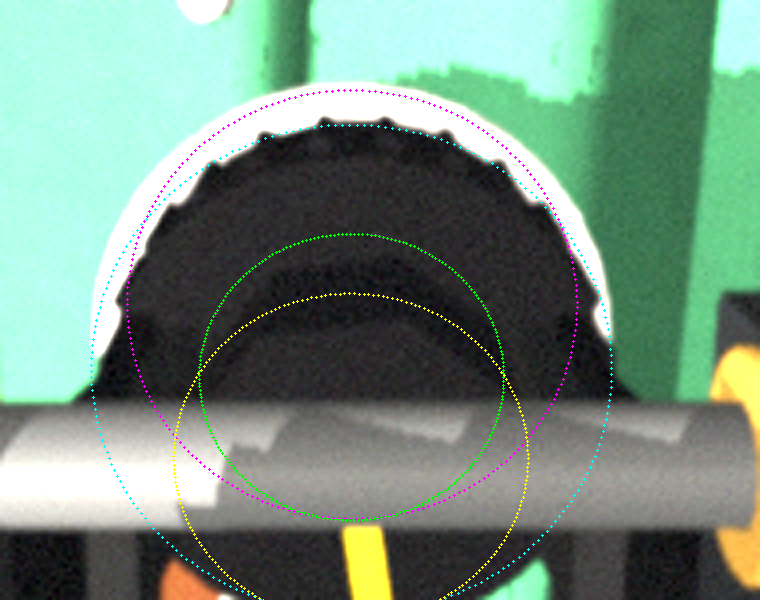

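```bash
python3 -m inch '[[0,0,0,0,0,0],[0,0,0,0,0,0],[0,0,0,0,0,0],[0,0,0,0,0,0]]' 0.5; python3 chk.py .048; python3 -m inch '[[-0.3,0,0,0,0,0],[-0.8,0,0,0,0,0],[-1,0,0,0,0,0],[-1,0,0,0,0,0],[-0.5,0,0,0,0,0],[0,0,0,0,0,0]]'; python3 chk.py .048
python3 - <<'E'
from h import *
for n,sl in(("scene",(180,260,100,220)),("top",(150,220,420,500))):
    im=viewer.grab_frame(n);y0,y1,x0,x1=sl;k=6
    a=cv2.resize(im[y0:y1,x0:x1],None,fx=k,fy=k,interpolation=cv2.INTER_CUBIC)
    m=viewer.camera_model(n);p=np.load("gb.npy")
    for P,c in((ring(0,.035,60),(255,0,255)),(ring(.029,.035,60),(0,255,255)),(ring(.055,.0205,40),(255,255,0))):
        for u,v in proj(m,gb(p,P)): cv2.circle(a,(int((u+.5-x0)*k),int((v+.5-y0)*k)),1,c,-1)
    cv2.imwrite(f"pics/o_{n}.png",a[:,:,::-1])
im=viewer.grab_frame("wrist");cv2.imwrite("pics/o_w.png",im[:,:,::-1])
E
```

```text
time_s: 17.15
position: [0.5339, -0.207, 0.1695]
tool_rot: [0.648, -0.307, -0.377, -0.586]
contact_force: [0.6, 1.0, 0.8]
finger_gap: 0.0596
shift units [0.122 0.022 0.154] turn units [-0.    -0.065  0.073] j [ 0.22   0.231  0.247  2.206 -1.015  0.387 -1.661] F [0.603 0.995 0.795]
h 0.0517 lat(u/up-front) -0.0008 y -0.0046 tilt 0.59deg j7 -1.661 F [0.603 0.995 0.795] tq [-0.019  0.735 -0.028]
time_s: 17.65
position: [0.4756, -0.2127, 0.2638]
tool_rot: [0.648, -0.308, -0.378, -0.585]
contact_force: [0.5, -0.9, 1.0]
finger_gap: 0.0652
shift units [3.822 0.011 0.181] turn units [-0.    -0.067  0.033] j [ 0.136 -0.002  0.378  2.195 -0.593  0.556 -2.041] F [ 0.512 -0.903  0.979]
h 0.1627 lat(u/up-front) -0.0001 y -0.0046 tilt 0.45deg j7 -2.041 F [ 0.512 -0.903  0.979] tq [-0.05   0.729 -0.018]
```

View pics/o_scene.png

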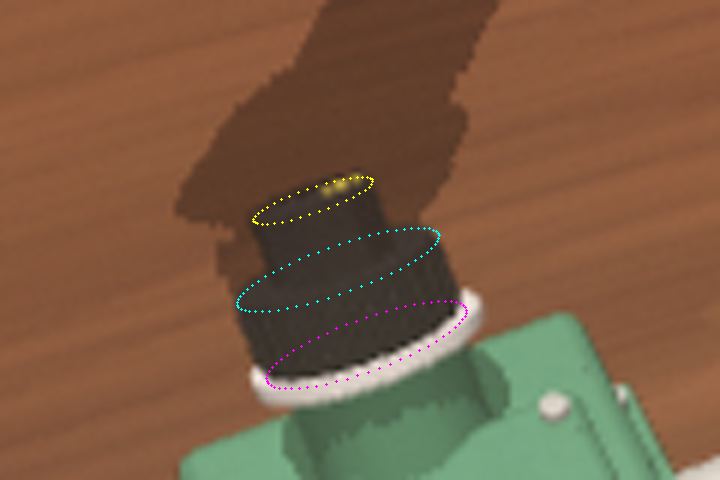

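View pics/o_w.png

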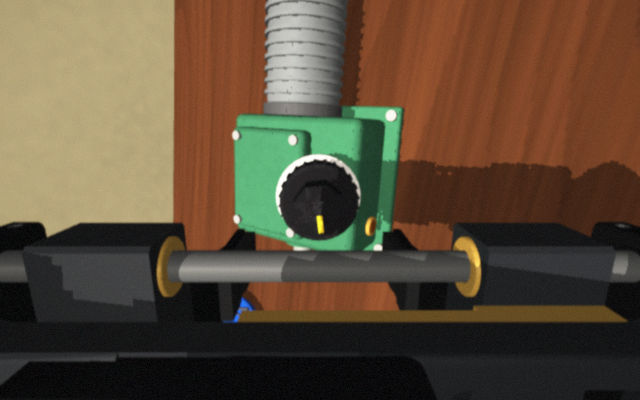

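```bash
python3 -c "
from h import *
s=readout.state();print(s['time_s'],s['contact_force'],s['qd']);print(ticket.job_done())"
```

```text
17.8 [-0.078  0.346 -0.254] [-0.     0.026 -0.01   0.011  0.004  0.001 -0.004]
the job is handed in; nothing more can be done
None
```

The smaller black cap is screwed home on the neck and released. I handed the job in at 17.8 s; it reports no verdict.

- **Cap choice:** I took the black cap at pixel (320, 225) in the top view. Its skirt measured about 69 mm. The other black cap measured about 92 mm; the remaining two were pink and red.
- **Thread start:** I seated the cap and turned it backward about 2.4 rad under a light push. It then dropped about 8.4 mm, against 8 mm expected.
- **Screwing home:** I turned it forward about 2.6 rad, past the 2.2–2.5 rad given, and it sank a further 5.6 mm, against 5.5 mm expected. After that the height stopped changing. On the last 0.5 rad the moment rose to about 1.2 N m and the knob slipped slightly in the jaws, so I took the cap as wedged tight.
- **Final checks:** After letting go and backing off about 11 cm, the scene picture shows the skirt on the flange and matches the model of the home position to about 1 mm. The contact force is near zero.
- **Disagreements:** The wrist camera placed the neck about 1.7 mm off my fit from the other two cameras. My gearbox model also missed the housing's upper edges and shaft stub, probably because I misread those features. Neither stopped the cap from seating.
- **Bystanders:** I did not re-measure where the dish, tape roll, tin and tub stand. I planned the moves to stay clear of them.

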